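# Close a tile mould: press the plate level and latch it

### The job

Pick up the flat metal pressing plate by its upright grip and lay it, without dropping it, into the tile mould, where four stiff pads of unequal height hold it up. Press it down gently until every corner is flush with the mould's rim and the plate is level, then swing the mould's latch in over the plate as far as it goes, and let go. Leave the small jar between them where it stands.

Things in the scene. Friction and masses are not known exactly. Their poses are not given: they have to be found in the camera images.
- mould: Fixed tile mould, left or right of the robot's centre line (the plate is on the other side): open steel frame, 160 mm (its x) by 200 mm (its y) outside, rim 45 mm above the bench, walls 22 mm thick, opening 116 mm (x) by 156 mm (y), with four pads in it. Origin at the centre of its underside, on the bench; z up.
- plate_grip (a point): Loose bare-metal plate, 0.44 to 0.66 kg, flat on the bench: slab 110 (its x) by 150 (y) by 13 mm; on its centre an upright flat grip 16 mm thick (x), 50 long (y), top 49 mm above the underside. This point is inside the grip, 36 mm above the underside; axes are the plate's. It fits the opening with 3 mm to spare each side with its long side along the mould's y, either way round.
- plate_corner0 (a point): Point on the plate's top face near its corner at plate x = -34, y = -52 mm (13 mm above the underside), a good spot to press.
- plate_corner1 (a point): The same near the corner at plate x = -34, y = +52 mm.
- plate_corner2 (a point): The same near the corner at plate x = +34, y = -52 mm.
- plate_corner3 (a point): The same near the corner at plate x = +34, y = +52 mm.
- latch (a joint): Angle of the latch about its upright pivot (rad): 0 = pointing straight in over the plate (mould -y), against its stop; grows anticlockwise seen from above, up to 2.4; starts swung out at 1.7 to 2.3. It turns with light friction (about 1.2 N at the pin) and stays where it is left. Its underside passes 3 mm above the rim, so it runs against a plate that is not pressed down.
- latch_pin (a point): Middle of the upright round pin (14 mm across) near the free end of the latch, 36 mm from the pivot; this point is 76 mm above the bench, the pin's top 90 mm, the top of the latch's flat bar 55 mm. The bar is 18 mm wide and ends 9 mm beyond the pin.
- latch_pivot (a point): Pivot of the latch, in the middle of the mould's +y wall (mould x = 0, y = +89 mm), 48 mm above the bench.
- pot: Bystander to leave alone: small grey closed jar, 54 mm across, 60 mm high, between mould and plate. Origin at the centre of its underside. (Other tools, tiles, a low spare frame without latch, and a pail lie farther out.)
- mould_bed (a point): Centre of the mould's seat, 32 mm above the bench. Four round dark pads, 24 mm across, at mould x = +-40, y = +-58 mm, tops at 36 to 40 mm, each its own height. Each slides down alone when pushed with over 5 N, stays where left, and bottoms on a hard stop with its top at 32 mm. With all four bottomed the plate is flush with the rim.
There are look-alikes about, which are no part of the job. Leave any blue, brown or turquoise look-alike of the part that bears plate_grip alone.

How it is judged:
At the end, for the whole second after the job is handed in: The plate lies in the mould's opening (centres within 8 mm), level within 0.03 rad and with every corner point no more than 2 mm above the rim, and the latch points in over it, within 0.3 rad of its stop (horizontal distance between plate_grip and mould below 0.008 m and z of each of plate_corner0, plate_corner1, plate_corner2, plate_corner3 in the frame of mould below 0.047 m and angle between plate_grip's own z axis and vertical below 0.03 rad and value of joint latch below 0.3 rad); the robot touches nothing.
It fails at once if the plate is dropped or hammered into the mould (more than 100 N between them) (contact force between plate and mould above 100 N).
It fails at once if the jar is knocked more than 30 mm from its place (distance of pot from where it was at the start of the episode above 0.03 m).
It also fails if it takes over 72 s, if anything falls off the work surface, if the arm or the gripper's body presses on something with over 40 N, if the wrist force passes 120 N, or if a joint passes its speed limit or range.

### The arm

A 6-joint arm with a two-finger parallel gripper is mounted at the origin on the work surface. World frame = base frame: x ahead of the robot, y to its left, z up, the work surface at z = 0. Lengths are in m, angles in rad, forces in N, time in s.
With the tool pointing down it reaches from about 0.3 to 0.775 m from the base axis. Payload 14.6 kg.
Tool frame: the origin (TCP) lies midway between the tips of the shut fingers; the grasp point (between the pads) lies 19 mm behind it (ctrl.grip_depth is the z of the grasp point in the tool frame, in m); z points along the fingers, y is the line along which they close (so a half turn about z gives the same grasp; the last joint's range is limited). The gripper opens to 94 mm and grips with 3 to 60 N. Pads are 16 mm wide; open, the fingers measure 119 mm over their backs; the gripper's body (75 mm by 177 mm) begins 78 mm behind the grasp point.
Start: joints at [1.136, 0.3, 1.521, -0, 1.321, -0.067], TCP at [0.198, 0.513, 0.205] pointing down, gripper open.
Joint ranges: [-3.03, 3.03], [-0.79, 2.21], [0.23, 2.52], [-1.04, 4.18], [0, 3.07], [-2.55, 2.55]. Speed limits (rad/s): [2.22, 2.22, 2.57, 3.14, 3.14, 3.14].

### API

Orientations are given as [roll, pitch, yaw] about the fixed x, y, z axes, in that order (R = Rz(yaw) Ry(pitch) Rx(roll)).
In Python, from station import ctrl gives the robot as it stands. The module is installed in compiled form; this text tells all that it offers.
- The arm moves only by the tool carry_out, never from a script. Its argument "commands" is a list of rows, each a list of 3 entries, a list of its own where there are three numbers: the closure, from 0 (fully open) to 1 (shut), then the shift along the tool's x, y, z in mm, then the turn, a rotation vector about the tool's x, y, z in rad. In form: [[gripper, [tx, ty, tz], [wx, wy, wz]], ...]. A call has 1 to 10 rows; each row shifts and turns the commanded pose from where the row before left it, along the tool's axes as they then stand; what a row does not reach is not made up. A row lasts 1/8 s, in which the tool goes at most 62.5 mm and 10.7 degrees, less where a joint would pass 70% of its speed; a pose out of reach is approached as far as the arm can. A call with a gripper value outside its range is refused whole. The fingers move at their own pace and stop on an object; "squeeze" is the grip in N (left out, the last holds). Time passes only in rows, so rows that do not move let the fingers close. It gives the time, the measured TCP pose, the force, the opening and the grip force at its end, in the units of the state.
- ctrl.get_obs(): the state, without advancing time (a new reading comes with each control period).
- ctrl.camera(name): name is "scene" or "top" or "wrist"; returns a dict with "img" (420x560x3 uint8, blue, green, red), "camera_matrix" (3x3 intrinsics, pixels), "rvec" (rotation vector, rad) and "tvec" (3), from world to camera coordinates, as OpenCV has them. Camera axes: x right, y down, z forward; pixel columns grow to the right and rows downward; lengths in m; the calibration is good to about 2 mm. The wrist camera is an equidistant fisheye: a pixel r from the principal point sees the ray r / f radians off the axis. A picture is of the moment at which its call begins. There is no depth.
- ctrl.hand_in(): hands the job in; it is judged then, once.
Trained networks look in the newest picture that a camera, given by its name, has taken for a name from the list of things; names that differ only in an ending like _2 or _b are one class to them, and where a whole thing is asked for, a point or a joint stands for the part that bears it (a point fixed in the world has none). Each returns a list of dicts, best first, with "score" (0 to 1); they miss things now and then, are a little off and sometimes report something else, mostly with a low value. They report only what shows in the picture. A call takes as long as a camera call. They do not tell look-alikes from the thing itself.
- ctrl.outline_of(thing, camera): "region" (420x560 bool, what is visible of it).
- ctrl.place_of(thing, camera): "at" ([x, y, z] in m, in world coordinates, good to about 4 mm: a listed point, or the origin of a listed thing).
The state is a dict: "time_s": time; "qpos": joint angles; "joint_vel": joint speeds; "tau": joint torques, N m; "ee_pos": TCP position; "eef_rot": TCP orientation; "force": force on the tool from outside, world axes, zero at the start; "moment": the same for the moment, N m; "grip_width": finger opening in m; "grip_force": force on a finger pad.
Only numpy, scipy, OpenCV 4.12 (cv2) and the standard library are available. Lean on these libraries where they do the work, as an engineer would, in place of code of your own. Each camera call takes 0.05 s, during which the arm holds its last target. There are 200 camera calls.

## Working session

There is one attempt and no reset: what is moved stays moved. The work goes in short steps, Python scripts to look and compute and a tool call to move; the robot and the scene stay as the last step left them, time stands still between calls to the robot, and variables do not carry over. Pictures are saved under pics/ and viewed, at most 10 in all, crops included, and the job is handed in when it is done.

Besides the shell and the picture viewer there is one more tool, called after ">>>" in YAML: its name, and indented under it one key for each argument. carry_out: Moves the arm, as the interface text tells. Its arguments: {"type":"object","properties":{"commands":{"type":"array","items":{"type":"array"}},"squeeze":{"type":"number"}},"required":["commands"]}

```bash
mkdir -p pics; ls
python3 - <<'E'
from station import ctrl
import cv2,numpy as np
print(ctrl.get_obs()); print(ctrl.grip_depth)
a=ctrl.camera("scene");b=ctrl.camera("top")
for n,c in(("scene",a),("top",b)):
    cv2.imwrite(f"pics/{n}0.png",c["img"])
    for t in ["mould","plate_grip","plate_corner0","plate_corner3","latch_pin","latch_pivot","pot","mould_bed","latch"]:
        try: print(n,t,[(np.round(d["at"],3).tolist(),round(d["score"],2)) for d in ctrl.place_of(t,n)])
        except Exception as e: print(n,t,e)
E
```

```text
pics
{'time_s': 0.0, 'qpos': array([ 1.13640965e+00,  3.00493809e-01,  1.52162535e+00, -6.68650294e-06,
        1.32066376e+00, -6.66586449e-02]), 'joint_vel': array([-0.00012882,  0.00023905, -0.00049369,  0.00095561,  0.0001086 ,
        0.00020798]), 'tau': array([ 1.19533186e-03, -5.31805408e+01, -3.52741063e+01,  7.09229009e-02,
        2.42983690e-02, -1.23315979e-05]), 'ee_pos': array([0.1976425 , 0.51296957, 0.20485514]), 'eef_rot': array([-3.14040459e+00, -7.28210493e-05,  2.77386624e+00]), 'force': array([-0.13477861, -0.59705769,  0.63863365]), 'moment': array([ 0.03069078, -0.01077295, -0.02923819]), 'grip_force': 0.0, 'grip_width': 0.09419558838882638}
-0.0188
scene mould [([0.495, -0.199, 0.001], 0.71)]
scene plate_grip [([0.284, -0.256, 0.038], 0.85), ([0.342, 0.279, 0.034], 0.81), ([0.347, 0.038, 0.034], 0.74), ([0.536, 0.206, 0.038], 0.7)]
scene plate_corner0 [([0.304, -0.008, 0.013], 0.95), ([0.24, -0.298, 0.016], 0.94), ([0.337, -0.277, 0.013], 0.94), ([0.495, 0.156, 0.013], 0.93), ([0.344, 0.212, 0.014], 0.91), ([0.401, 0.247, 0.016], 0.87), ([0.371, -0.016, 0.009
[... 1878 characters left out ...]
8, 0.244, 0.011], 0.84), ([0.373, -0.021, 0.015], 0.84), ([0.343, -0.273, 0.011], 0.83), ([0.351, 0.338, 0.015], 0.8), ([0.224, -0.233, 0.012], 0.77), ([0.325, -0.206, 0.015], 0.77), ([0.509, 0.251, 0.016], 0.75), ([0.402, 0.248, 0.014], 0.75), ([0.388, 0.086, 0.013], 0.74), ([0.328, 0.098, 0.013], 0.71), ([0.29, 0.304, 0.009], 0.68), ([0.491, 0.154, 0.013], 0.66), ([0.24, -0.297, 0.013], 0.65), ([0.56, 0.146, 0.014], 0.59)]
top latch_pin [([0.529, -0.096, 0.077], 0.61)]
top latch_pivot [([0.494, -0.109, 0.047], 0.58)]
top pot [([0.604, -0.009, 0.0], 0.63)]
top mould_bed [([0.498, -0.2, 0.031], 0.73)]
top latch it knows: latch_pin, latch_pivot, mould, mould_bed, plate_corner, plate_grip, pot
```

View pics/top0.png

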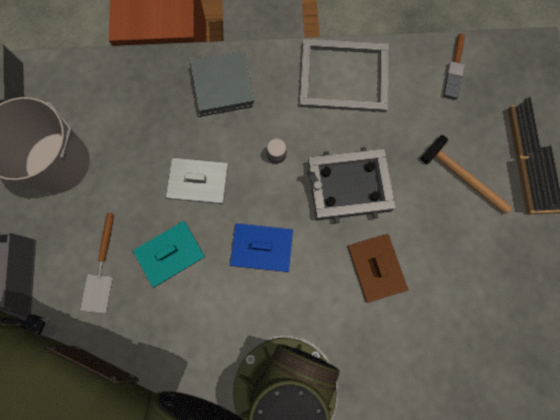

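View pics/scene0.png

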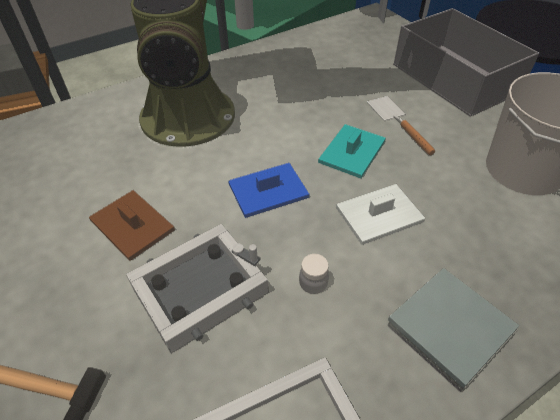

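The top view shows four plates: white/bare metal at (197,179), turquoise (168,252), blue (262,246) and brown (378,268). The mould with its pads and latch is at (350,183), the low spare frame at (345,75) and the jar at (277,150). By the description, the bare metal plate at (197,179), world (0.535, 0.202), is the one I want.

```bash
cat > h.py <<'E'
from station import ctrl
import cv2,numpy as np
from scipy.spatial.transform import Rotation as R
def to(p,yaw):
    "shift in tool axes (mm) and turn about tool z to bring TCP to p with yaw, from now"
    o=ctrl.get_obs(); r=R.from_euler('xyz',o["eef_rot"])
    t=R.from_euler('xyz',[np.pi,0,yaw])
    print("shift",np.round(r.inv().apply(np.array(p)-o["ee_pos"])*1000,1),"turn",np.round((r.inv()*t).as_rotvec(),3),"t",round(o["time_s"],2))
def st():
    o=ctrl.get_obs(); print("pos",np.round(o["ee_pos"],4),"rot",np.round(o["eef_rot"],4),"F",np.round(o["force"],1),"w",round(o["grip_width"],4),"gf",round(o["grip_force"],1),"t",round(o["time_s"],2),"q",np.round(o["qpos"],2))
def ground(c,uv,z,fish=False):
    "pixels -> world points on plane z"
    K=c["camera_matrix"];uv=np.asarray(uv,float).reshape(-1,2)
    n=(uv-K[:2,2])/[K[0,0],K[1,1]]
    if fish:
        th=np.linalg.norm(n,axis=1,keepdims=True);d=np.hstack([n/np.maximum(th,1e-9)*np.sin(th),np.cos(th)])
    else: d=np.hstack([n,np.ones((len(n),1))])
    M=cv2.Rodrigues(c["rvec"])[0];o=-M.T@c["tvec"].ravel();d=d@M
    return o+d*((z-o[2])/d[:,2:])
def pl(things,cam):
    for t in things: print(t,[(np.round(d["at"],4).tolist(),round(d["score"],2)) for d in ctrl.place_of(t,cam)])
E
python3 - <<'E'
from h import *
c=ctrl.camera("top")
for t,z in(("plate_grip",.013),("mould",.045)):
    for d in ctrl.outline_of(t,"top"):
        cs=max(cv2.findContours(d["region"].astype(np.uint8),0,1)[0],key=cv2.contourArea)
        p=ground(c,cs,z)[:,:2].astype(np.float32); r=cv2.minAreaRect(p*1000)
        col=c["img"][d["region"]].mean(0)
        print(t,np.round(r[0]),np.round(r[1]),round(r[2],1),col.round())
to([.534,.202,.205],1.42)
E
```

```text
plate_grip [348.  40.] [150. 112.] 81.0 [135.  67.  32.]
plate_grip [533. 202.] [151. 114.] 81.8 [151. 159. 161.]
plate_grip [ 284. -251.] [153. 115.] 14.2 [35. 58. 91.]
plate_grip [345. 277.] [112. 151.] 28.2 [110. 117.  24.]
mould [ 495. -195.] [184. 207.] 3.6 [87. 91. 94.]
shift [-4.257e+02 -1.695e+02  4.000e-01] turn [ 0.    -0.     1.354] t 1.05
```

>>> carry_out:
  commands:
    - [0,[-42,-17,0],[0,0,0]]
    - [0,[-42,-17,0],[0,0,0]]
    - [0,[-42,-17,0],[0,0,0]]
    - [0,[-42,-17,0],[0,0,0]]
    - [0,[-42,-17,0],[0,0,0]]
    - [0,[-42,-17,0],[0,0,0]]
    - [0,[-42,-17,0],[0,0,0]]
    - [0,[-42,-17,0],[0,0,0]]
    - [0,[-42,-17,0],[0,0,0]]
    - [0,[-42,-17,0],[0,0,0]]

```text
time_s: 2.3
ee_pos: [0.5296, 0.2024, 0.2055]
eef_rot: [3.141, 0.0, 2.774]
force: [-0.4, 0.4, -0.4]
grip_width: 0.0939
grip_force: 0.0
```

>>> carry_out:
  commands:
    - [0,[0,0,0],[0,0,0.15]]
    - [0,[0,0,0],[0,0,0.15]]
    - [0,[0,0,0],[0,0,0.15]]
    - [0,[0,0,0],[0,0,0.15]]
    - [0,[0,0,0],[0,0,0.15]]
    - [0,[0,0,0],[0,0,0.15]]
    - [0,[0,0,0],[0,0,0.15]]
    - [0,[0,0,0],[0,0,0.15]]
    - [0,[0,0,0],[0,0,0.15]]
    - [0,[0,0,0],[0,0,0]]

```text
time_s: 3.55
ee_pos: [0.5285, 0.2036, 0.2054]
eef_rot: [-3.142, 0.0, 1.425]
force: [0.2, -0.4, -0.0]
grip_width: 0.0939
grip_force: 0.0
```

Run:
```python
from h import *
st()
c=ctrl.camera("wrist");im=c["img"];cv2.imwrite("pics/w1.png",im)
pl(["plate_grip","plate_corner0"],"wrist")
for d in ctrl.outline_of("plate_grip","wrist"):
    cs=max(cv2.findContours(d["region"].astype(np.uint8),0,1)[0],key=cv2.contourArea)
    r=cv2.minAreaRect(ground(c,cs,.013,True)[:,:2].astype(np.float32)*1000)
    print(np.round(r[0]),np.round(r[1]),round(r[2],1),c["img"][d["region"]].mean(0).round())
```

```text
pos [0.5285 0.2036 0.2054] rot [-3.1416  0.      1.4247] F [ 0.2 -0.4 -0. ] w 0.0939 gf 0.0 t 3.55 q [ 0.3   0.34  1.47 -0.    1.33  0.45]
plate_grip [([0.3509, 0.0353, 0.0339], 0.89), ([0.3462, 0.2734, 0.0324], 0.82), ([0.5248, -0.0971, 0.0719], 0.67)]
plate_corner0 [([0.5077, 0.2608, 0.0128], 0.97), ([0.3196, 0.0959, 0.0161], 0.86), ([0.3476, 0.3361, 0.0121], 0.83), ([0.3399, 0.2111, 0.0141], 0.73), ([0.5624, 0.1411, 0.0132], 0.7), ([0.2899, 0.303, 0.0152], 0.67), ([0.3907, 0.0859, 0.0095], 0.65), ([0.5774, 0.2492, 0.0159], 0.62), ([0.3974, 0.242, 0.0159], 0.59)]
[347. 278.] [115. 152.] 28.4 [111. 121.  17.]
[386.  62.] [103.  52.] 79.6 [180.  85.  45.]
[534. 203.] [150. 110.] 81.9 [229. 235. 235.]
```

View pics/w1.png

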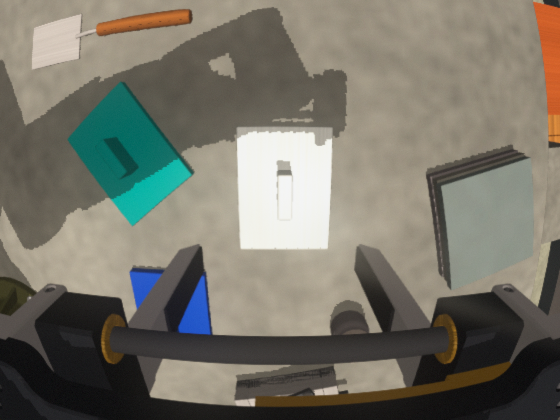

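The wrist view shows the bare-metal plate at (284,188) under the gripper. The blue and turquoise plates lie to its left and are separate, so the choice holds.

>>> carry_out:
  commands:
    - [0,[0,5.5,20],[0,0,-0.004]]
    - [0,[0,0,30],[0,0,0]]
    - [0,[0,0,30],[0,0,0]]
    - [0,[0,0,30],[0,0,0]]
    - [0,[0,0,30],[0,0,0]]
    - [0,[0,0,20],[0,0,0]]
    - [0,[0,0,15],[0,0,0]]
    - [0,[0,0,8],[0,0,0]]
    - [0,[0,0,4],[0,0,0]]
    - [0,[0,0,0],[0,0,0]]

```text
time_s: 5.0
ee_pos: [0.5341, 0.2028, 0.0187]
eef_rot: [3.141, -0.0, 1.428]
force: [-0.8, -0.6, 0.0]
grip_width: 0.0938
grip_force: 0.0
```

>>> carry_out:
  commands:
    - [1,[0,0,0],[0,0,0]]
    - [1,[0,0,0],[0,0,0]]
    - [1,[0,0,0],[0,0,0]]
    - [1,[0,0,0],[0,0,0]]
    - [1,[0,0,0],[0,0,0]]
    - [1,[0,0,0],[0,0,0]]
    - [1,[0,0,0],[0,0,0]]
    - [1,[0,0,0],[0,0,0]]
  squeeze: 40

```text
time_s: 6.0
ee_pos: [0.534, 0.2028, 0.0184]
eef_rot: [-3.142, 0.0, 1.428]
force: [0.1, 0.1, 0.2]
grip_width: 0.0175
grip_force: 0.0
```

>>> carry_out:
  commands:
    - [1,[0,0,0],[0,0,0]]
    - [1,[0,0,0],[0,0,0]]
    - [1,[0,0,0],[0,0,0]]
    - [1,[0,0,-5],[0,0,0]]
    - [1,[0,0,-15],[0,0,0]]
    - [1,[0,0,-30],[0,0,0]]
    - [1,[0,0,-30],[0,0,0]]
    - [1,[0,0,-30],[0,0,0]]
    - [1,[0,0,-30],[0,0,0]]
    - [1,[0,0,0],[0,0,0]]

```text
time_s: 7.25
ee_pos: [0.5348, 0.2031, 0.161]
eef_rot: [3.138, -0.002, 1.428]
force: [-0.2, -1.0, -5.7]
grip_width: 0.0157
grip_force: 40.0
```

Run:
```python
from h import *
st(); to([.495,-.2,.16],1.571+.05)
```

```text
pos [0.5348 0.2031 0.161 ] rot [ 3.1376e+00 -1.9000e-03  1.4279e+00] F [-0.2 -1.  -5.7] w 0.0157 gf 40.0 t 7.25 q [0.3  0.38 1.51 0.   1.24 0.44]
shift [-4.046e+02  1.800e+01  3.000e-01] turn [ 0.004 -0.002 -0.193] t 7.25
```

>>> carry_out:
  commands:
    - [1,[0,0,-10],[0,0,-0.1]]
    - [1,[0,0,-10],[0,0,-0.093]]
    - [1,[-45,-6,0],[0,0,0]]
    - [1,[-45,-6,0],[0,0,0]]
    - [1,[-45,-6,0],[0,0,0]]
    - [1,[-45,-6,0],[0,0,0]]
    - [1,[-45,-6,0],[0,0,0]]
    - [1,[-45,-6,0],[0,0,0]]
    - [1,[-45,-6,0],[0,0,0]]
    - [1,[-45,-6,0],[0,0,0]]

```text
time_s: 8.5
ee_pos: [0.5032, -0.1604, 0.1772]
eef_rot: [-3.14, -0.001, 1.621]
force: [0.2, 0.7, -6.4]
grip_width: 0.0158
grip_force: 40.0
```

>>> carry_out:
  commands:
    - [1,[-45,-5,0],[0,0,0]]
    - [1,[-45,-5,0],[0,0,0]]
    - [1,[-45,-5,0],[0,0,0]]
    - [1,[-45,-5,0],[0,0,0]]
    - [1,[0,0,0],[0,0,0]]
    - [1,[0,0,0],[0,0,0]]

```text
time_s: 9.25
ee_pos: [0.4927, -0.3393, 0.1772]
eef_rot: [-3.14, -0.002, 1.621]
force: [-0.3, 0.3, -5.4]
grip_width: 0.0157
grip_force: 40.0
```

Run:
```python
from h import *
st()
c=ctrl.camera("wrist");cv2.imwrite("pics/w2.png",c["img"])
T=["mould","latch_pin","latch_pivot","mould_bed"]
pl(T+["plate_grip","plate_corner0"],"wrist")
for k in("top","scene"):
    for i in range(2):
        ctrl.camera(k);pl(T,k)
```

```text
pos [ 0.4927 -0.3393  0.1772] rot [-3.1401e+00 -1.6000e-03  1.6207e+00] F [-0.3  0.3 -5.4] w 0.0157 gf 40.0 t 9.25 q [-0.66  0.43  1.41  0.    1.3  -0.71]
mould [([0.4973, -0.1982, 0.0005], 0.72)]
latch_pin []
latch_pivot []
mould_bed [([0.4982, -0.1984, 0.0308], 0.7), ([0.5256, -0.2851, 0.1741], 0.28)]
plate_grip [([0.2853, -0.2503, 0.0362], 0.96), ([0.498, -0.3411, 0.1951], 0.95)]
plate_corner0 [([0.2449, -0.2968, 0.0132], 0.98), ([0.2244, -0.2311, 0.0123], 0.84), ([0.4574, -0.2901, 0.1702], 0.76), ([0.5255, -0.2872, 0.1736], 0.75), ([0.3227, -0.2066, 0.0115], 0.69), ([0.341, -0.2717, 0.0128], 0.61)]
mould [([0.4968, -0.2024, 0.0009], 0.71)]
latch_pin [([0.5266, -0.0954, 0.0754], 0.68)]
latch_pivot [([0.495, -0.1113, 0.047], 0.44)]
mould_bed [([0.5006, -0.199, 0.0309], 0.72)]
mould [([0.4985, -0.2, 0.0016], 0.94)]
latch_pin [([0.5296, -0.0993, 0.0794], 0.56)]
latch_pivot [([0.4932, -0.1129, 0.0447], 0.47)]
mould_bed [([0.5025, -0.1999, 0.0329], 0.96)]
mould [([0.4999, -0.1996, 0.0023], 0.74)]
latch_pin [([0.521, -0.0955, 0.074], 0.58)]
latch_pivot [([0.4926, -0.1068, 0.0479], 0.77)]
mould_bed [([0.4994, -0.2012, 0.0305], 0.58)]
mould [([0.4991, -0.1993, 0.001], 0.67), ([0.4588, -0.2969, 0.1763], 0.51)]
latch_pin [([0.5223, -0.0992, 0.0759], 0.62)]
latch_pivot [([0.4908, -0.1064, 0.0478], 0.66), ([0.5971, -0.0111, -0.002], 0.42)]
mould_bed [([0.4968, -0.1987, 0.0315], 0.66)]
```

View pics/w2.png

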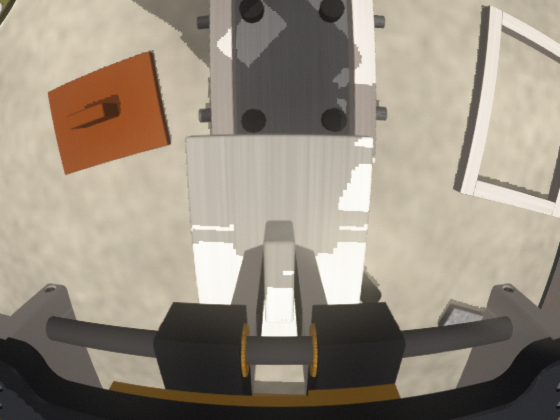

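The wrist view shows the held plate. Behind it in the mould are the pads at (252,9), (331,9), (253,120) and (334,120), and the wall inner edges at columns ≈233 and 355. I'll fit the mould pose from these.

Run:
```python
from h import *
c=ctrl.camera("wrist");g=cv2.cvtColor(c["img"],6)
P=[]
for u,v in((252,9),(331,9),(253,120),(334,120)):
    y0,x0=max(v-18,0),u-18; w=g[y0:v+14,x0:u+19]
    n,l,s,ce=cv2.connectedComponentsWithStats((w<22).astype(np.uint8))
    k=1+np.argmax(s[1:,4]); P.append(ce[k]+[x0,y0]); print(s[k],np.percentile(w,[5,30,60]),P[-1].round(1))
W=ground(c,P,.038,True); print(W.round(4).tolist())
print("mean",W.mean(0).round(4),"yaw", np.arctan2(-(W[0]+W[1]-W[2]-W[3])[0],(W[0]+W[1]-W[2]-W[3])[1]),np.arctan2((W[1]-W[0]+W[3]-W[2])[1],(W[1]-W[0]+W[3]-W[2])[0]), "dx",np.linalg.norm(W[1]-W[0]),np.linalg.norm(W[3]-W[2]),"dy",np.linalg.norm(W[2]-W[0]))
# rim edges by columns scan
for v in (40,70,100,125):
    r=g[v].astype(int); d=np.diff(cv2.blur(g[v:v+1],(3,1))[0].astype(int))
    print(v,[ (i,int(d[i])) for i in range(195,395) if abs(d[i])>18])
print("cam",(-cv2.Rodrigues(c["rvec"])[0].T@c["tvec"].ravel()).round(3))
# plate front corners in hand: pixels (187,138),(373,137), plate top height
z=ctrl.get_obs()["ee_pos"][2]+.0188-.023; print(ground(c,[(187,138),(373,137),(280,138)],z,True).round(4),z)
```

```text
Traceback (most recent call last):
ValueError: attempt to get argmax of an empty sequence
```

```bash
cat > m.py <<'E'
from h import *
c=ctrl.camera("wrist");g=cv2.cvtColor(c["img"],6)
P=[]
for u,v in((252,9),(331,9),(253,120),(334,120)):
    y0,x0=max(v-18,0),u-18; w=g[y0:v+14,x0:u+19]
    lo=np.percentile(w,3);md=np.median(w)
    n,l,s,ce=cv2.connectedComponentsWithStats((w<lo+.5*(md-lo)).astype(np.uint8))
    k=1+np.argmax(s[1:,4]); P.append(ce[k]+[x0,y0]); print(s[k],lo,md,P[-1].round(1))
W=ground(c,P,.038,True); print(W.round(4).tolist())
a=W[0]+W[1]-W[2]-W[3]; b=W[1]-W[0]+W[3]-W[2]
print("mean",W.mean(0).round(4),"yaw",np.arctan2(-a[0],a[1]),np.arctan2(b[1],b[0]),"dx",np.linalg.norm(W[1]-W[0]),np.linalg.norm(W[3]-W[2]),"dy",np.linalg.norm(W[2]-W[0]))
for v in (40,70,100,125):
    d=np.diff(cv2.blur(g[v:v+1],(3,1))[0].astype(int))
    print(v,[(i,int(d[i])) for i in range(195,395) if abs(d[i])>18])
z=ctrl.get_obs()["ee_pos"][2]+.0188-.023; print(ground(c,[(187,138),(373,137),(280,138)],z,True).round(4),z)
print("cam",(-cv2.Rodrigues(c["rvec"])[0].T@c["tvec"].ravel()).round(3))
E
python3 m.py
```

```text
[  5   0  24  22 233] 31.0 48.0 [248.8   9.7]
[  6   6  20  16 112] 32.0 52.0 [326.1  15.9]
[  6   6  25  24 449] 43.0 77.0 [252.7 119.4]
[  4   5  26  24 458] 40.0 75.0 [332.6 118.4]
[[0.4538, -0.1474, 0.038], [0.5295, -0.1496, 0.038], [0.4634, -0.2591, 0.038], [0.541, -0.2536, 0.038]]
mean [ 0.4969 -0.2024  0.038 ] yaw 0.09770504528804641 0.022100660076147832 dx 0.0756607358971646 0.07781794494535538 dy 0.1120362574822069
40 [(215, 22), (216, 24), (217, 19), (229, -24), (230, -46), (231, -44), (232, -25), (351, 43), (352, 49), (353, 38)]
70 [(230, -23), (231, -22), (352, 43), (353, 47), (354, 33)]
100 [(207, -21), (231, -23), (232, -21), (353, 22), (354, 21), (377, 24), (378, 21)]
125 [(207, -21), (232, -21), (353, 23), (354, 22)]
[[ 0.4366 -0.269   0.1743]
 [ 0.5431 -0.2631  0.1743]
 [ 0.4899 -0.2675  0.1743]] 0.17426760188163948
cam [ 0.489 -0.256  0.357]
```

Run:
```python
from h import *
c=ctrl.camera("wrist")
V=[40,70,100,125]
for z in(.045,.036):
    L=ground(c,[(a+.5,v) for a,v in zip((230.3,230.5,231.5,232),V)],z,True);Rr=ground(c,[(a+.5,v) for a,v in zip((352,353,353.5,353.6),V)],z,True)
    M=(L+Rr)/2
    print(z,"mid",M[:,:2].round(4).tolist(),"w",(Rr-L)[:,0].round(4),"yawL,R",[-np.polyfit(q[:,1],q[:,0],1)[0] for q in(L,Rr)])
# rim outline via top: walls
c=ctrl.camera("top");cv2.imwrite("pics/t2.png",cv2.resize(c["img"][120:250,270:430],None,fx=5,fy=4.6,interpolation=2))
c=ctrl.camera("top")
```

```text
0.045 mid [[0.4972, -0.1778], [0.4993, -0.208], [0.5015, -0.2373], [0.5031, -0.2616]] w [0.1159 0.1164 0.1163 0.1167] yawL,R [np.float64(0.06770214330904548), np.float64(0.07452556544749686)]
0.036 mid [[0.4975, -0.1755], [0.4996, -0.2066], [0.5019, -0.2368], [0.5035, -0.2618]] w [0.1193 0.1197 0.1196 0.12  ] yawL,R [np.float64(0.06770214330904485), np.float64(0.07452556544749936)]
```

View pics/t2.png

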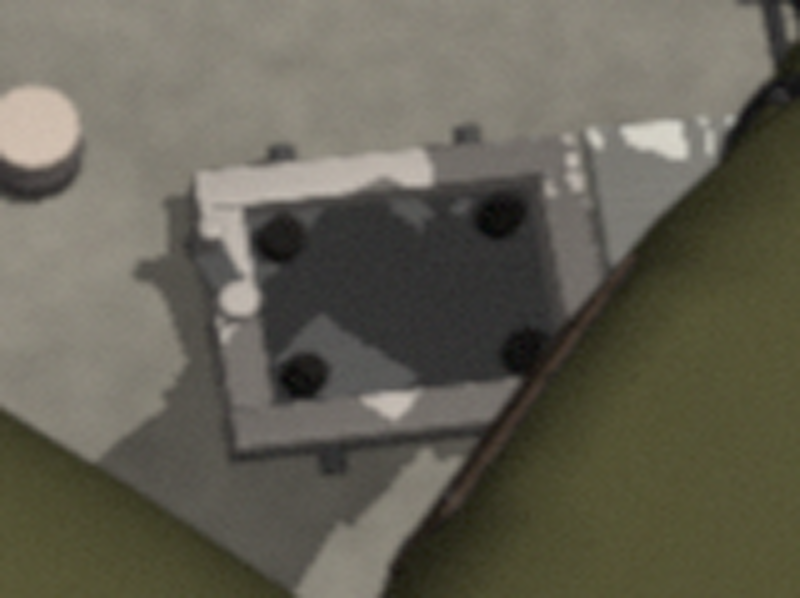

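The top crop shows the four pads at crop (280,238), (500,213), (303,375) and (527,352), and the latch pin at (240,298), swung out over the near-left wall. I'll use the pads to cross-check the mould's y, and measure the plate's front edge in hand.

Run:
```python
from h import *
c=ctrl.camera("top")
p=np.array([(280,238),(500,213),(303,375),(527,352)])/[5,4.6]+[270,120]-.4
W=ground(c,p,.038);print(W.round(4).tolist(),W.mean(0).round(4))
c=ctrl.camera("wrist");g=cv2.cvtColor(c["img"],6).astype(float)
E=[]
for u in range(200,365,6):
    d=np.abs(np.diff(cv2.blur(g[128:150,u:u+1],(1,3))[:,0])); E.append((u+.5,128+np.argmax(d)+1))
Lx=[]
for v in range(150,220,5):
    d=np.abs(np.diff(g[v,175:205]));e=np.abs(np.diff(g[v,355:385])); Lx.append((176+d.argmax(),356+e.argmax()))
print(np.array(E)[:,1],Lx)
for z in(.174,.168):
    F=ground(c,E,z,True);k=np.polyfit(F[:,0],F[:,1],1);print(z,k,np.median(F,0).round(4))
    a=ground(c,[(l,v) for (l,_),v in zip(Lx,range(150,220,5))],z,True);b=ground(c,[(l,v) for (_,l),v in zip(Lx,range(150,220,5))],z,True)
    print("w",(b-a)[:,0].round(4),"mid",((a+b)/2)[:,:2].round(4)[::3].tolist())
```

```text
[[0.5328, -0.1363, 0.038], [0.5417, -0.2518, 0.038], [0.4533, -0.1419, 0.038], [0.4606, -0.2576, 0.038]] [ 0.4971 -0.1969  0.038 ]
[135. 135. 137. 137. 137. 137. 136. 135. 135. 135. 135. 135. 135. 135.
 135. 135. 135. 135. 135. 135. 135. 136. 136. 136. 136. 137. 146. 138.] [(np.int64(187), np.int64(375)), (np.int64(186), np.int64(372)), (np.int64(186), np.int64(374)), (np.int64(188), np.int64(372)), (np.int64(186), np.int64(372)), (np.int64(186), np.int64(371)), (np.int64(187), np.int64(371)), (np.int64(187), np.int64(371)), (np.int64(188), np.int64(371)), (np.int64(188), np.int64(370)), (np.int64(189), np.int64(370)), (np.int64(189), np.int64(370)), (np.int64(189), np.int64(369)), (np.int64(190), np.int64(369))]
0.174 [ 0.03738096 -0.28438314] [ 0.4906 -0.2659  0.174 ]
w [0.1085 0.1076 0.1091 0.107  0.1085 0.1083 0.108  0.1084 0.1082 0.108
 0.1079 0.1083 0.1082 0.1081] mid [[0.4908, -0.2733], [0.4907, -0.2821], [0.4905, -0.2911], [0.491, -0.3001], [0.4914, -0.3094]]
0.168 [ 0.03738096 -0.28472106] [ 0.4907 -0.2663  0.168 ]
w [0.1121 0.1111 0.1127 0.1105 0.1121 0.1118 0.1116 0.112  0.1118 0.1116
 0.1114 0.1119 0.1117 0.1116] mid [[0.4909, -0.2738], [0.4907, -0.283], [0.4906, -0.2922], [0.491, -0.3016], [0.4915, -0.3112]]
```

>>> carry_out:
  commands:
    - [1,[0,0,0],[0,0,-0.021]]
    - [1,[30,4,0],[0,0,0]]
    - [1,[40,4,0],[0,0,0]]
    - [1,[40,4,0],[0,0,0]]
    - [1,[31.5,3.4,0],[0,0,0]]
    - [1,[0,0,30],[0,0,0]]
    - [1,[0,0,30],[0,0,0]]
    - [1,[0,0,25],[0,0,0]]
    - [1,[0,0,17],[0,0,0]]
    - [1,[0,0,0],[0,0,0]]

```text
time_s: 12.2
ee_pos: [0.498, -0.1976, 0.0757]
eef_rot: [-3.14, -0.001, 1.642]
force: [0.7, -0.3, -5.2]
grip_width: 0.0157
grip_force: 40.0
```

Run:
```python
from h import *
st()
c=ctrl.camera("wrist");a=c["img"][150:370,120:440]
c=ctrl.camera("scene");b=c["img"][200:380,100:340]
cv2.imwrite("pics/p3.png",np.vstack([cv2.resize(a,(560,310)),cv2.resize(b,(560,280))]))
```

```text
pos [ 0.498  -0.1976  0.0757] rot [-3.1401e+00 -8.0000e-04  1.6421e+00] F [ 0.7 -0.3 -5.2] w 0.0157 gf 40.0 t 12.2 q [-0.45  0.41  1.69 -0.    1.04 -0.52]
```

View pics/p3.png

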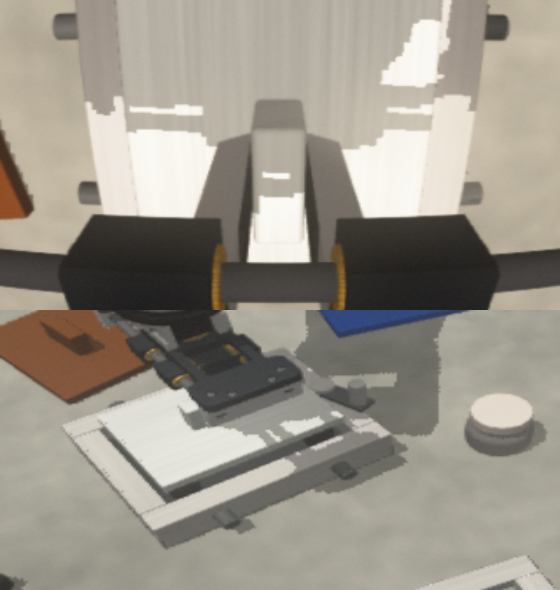

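The plate hovers over the opening, with the side margins about equal (44 and 50 px at crop columns 78–122 and 438–488). I'll lower it slowly.

>>> carry_out:
  commands:
    - [1,[0.5,0,6],[0,0,0]]
    - [1,[0,0,4],[0,0,0]]
    - [1,[0,0,2],[0,0,0]]
    - [1,[0,0,1],[0,0,0]]
    - [1,[0,0,0],[0,0,0]]

```text
time_s: 12.92
ee_pos: [0.4984, -0.1973, 0.0635]
eef_rot: [3.142, 0.0, 1.642]
force: [0.5, -0.6, -6.5]
grip_width: 0.0156
grip_force: 40.0
```

>>> carry_out:
  commands:
    - [1,[0,0,1],[0,0,0]]
    - [1,[0,0,1],[0,0,0]]
    - [1,[0,0,0],[0,0,0]]

```text
time_s: 13.3
ee_pos: [0.4983, -0.1972, 0.0614]
eef_rot: [-3.141, -0.0, 1.642]
force: [0.3, -0.0, -5.3]
grip_width: 0.0161
grip_force: 40.0
```

>>> carry_out:
  commands:
    - [1,[0,0,1],[0,0,0]]
    - [1,[0,0,1],[0,0,0]]
    - [1,[0,0,0.5],[0,0,0]]
    - [1,[0,0,0],[0,0,0]]

```text
time_s: 13.8
ee_pos: [0.4983, -0.1972, 0.0589]
eef_rot: [-3.142, -0.0, 1.642]
force: [-0.6, 0.1, -5.4]
grip_width: 0.0156
grip_force: 40.0
```

>>> carry_out:
  commands:
    - [1,[0,0,0.5],[0,0,0]]
    - [1,[0,0,0.5],[0,0,0]]
    - [1,[0,0,0],[0,0,0]]

```text
time_s: 14.18
ee_pos: [0.4984, -0.1973, 0.058]
eef_rot: [3.141, 0.0, 1.642]
force: [-0.3, -0.0, -4.8]
grip_width: 0.0156
grip_force: 40.0
```

>>> carry_out:
  commands:
    - [1,[0,0,0.5],[0,0,0]]
    - [1,[0,0,0.5],[0,0,0]]
    - [1,[0,0,0],[0,0,0]]

```text
time_s: 14.55
ee_pos: [0.4984, -0.1973, 0.0572]
eef_rot: [3.141, 0.0, 1.642]
force: [-4.9, 1.0, 3.9]
grip_width: 0.0155
grip_force: 40.0
```

>>> carry_out:
  commands:
    - [1,[0,0,0.5],[0,0,0]]
    - [1,[0,0,0.5],[0,0,0]]
    - [1,[0,0,0.5],[0,0,0]]
    - [1,[0,0,0.5],[0,0,0]]
    - [1,[0,0,0],[0,0,0]]

```text
time_s: 15.18
ee_pos: [0.4985, -0.1973, 0.0557]
eef_rot: [3.141, 0.0, 1.642]
force: [-6.7, 1.5, 12.0]
grip_width: 0.0159
grip_force: 40.0
```

```bash
python3 -c "
from h import *
st(); print(ctrl.get_obs()['moment'])"
```

```text
pos [ 0.4985 -0.1973  0.0557] rot [3.1412e+00 3.0000e-04 1.6419e+00] F [-6.7  1.5 12. ] w 0.0159 gf 40.0 t 15.18 q [-0.45  0.44  1.7  -0.    0.99 -0.52]
[0.41361711 1.56134222 0.02309966]
```

>>> carry_out:
  commands:
    - [1,[0,-0.5,0.5],[0,0,0]]
    - [1,[0,-0.3,0.5],[0,0,0]]
    - [1,[0,0,0.5],[0,0,0]]
    - [1,[0,0,0.5],[0,0,0]]
    - [1,[0,0,0],[0,0,0]]

```text
time_s: 15.8
ee_pos: [0.4984, -0.1973, 0.054]
eef_rot: [3.139, 0.001, 1.642]
force: [-3.3, 3.3, 12.5]
grip_width: 0.0159
grip_force: 40.0
```

>>> carry_out:
  commands:
    - [1,[0,0,0.5],[0,0,0]]
    - [1,[0,0,0.5],[0,0,0]]
    - [1,[0,0,0.5],[0,0,0]]
    - [1,[0,0,0],[0,0,0]]

```text
time_s: 16.3
ee_pos: [0.4984, -0.1973, 0.0525]
eef_rot: [3.14, 0.001, 1.642]
force: [-2.6, 3.5, 12.1]
grip_width: 0.0158
grip_force: 40.0
```

>>> carry_out:
  commands:
    - [1,[0,0,0.5],[0,0,0]]
    - [1,[0,0,0.5],[0,0,0]]
    - [1,[0,0,0.5],[0,0,0]]
    - [1,[0,0,0],[0,0,0]]

```text
time_s: 16.8
ee_pos: [0.4984, -0.1974, 0.051]
eef_rot: [3.139, 0.001, 1.642]
force: [-2.3, 4.3, 12.4]
grip_width: 0.0159
grip_force: 40.0
```

>>> carry_out:
  commands:
    - [1,[0,0,0.5],[0,0,0]]
    - [1,[0,0,0.5],[0,0,0]]
    - [1,[0,0,0],[0,0,0]]

```text
time_s: 17.18
ee_pos: [0.4984, -0.1973, 0.0504]
eef_rot: [3.139, 0.001, 1.642]
force: [-4.7, 3.9, 17.7]
grip_width: 0.0155
grip_force: 40.0
```

>>> carry_out:
  commands:
    - [1,[0,0,0.5],[0,0,0]]
    - [1,[0,0,0.5],[0,0,0]]
    - [1,[0,0,0],[0,0,0]]

```text
time_s: 17.55
ee_pos: [0.4985, -0.1974, 0.0504]
eef_rot: [3.139, 0.001, 1.642]
force: [-10.5, 7.3, 30.7]
grip_width: 0.0154
grip_force: 40.0
```

```bash
python3 -c "
from h import *
st(); print(ctrl.get_obs()['moment'])"
```

```text
pos [ 0.4985 -0.1974  0.0504] rot [3.1392e+00 1.0000e-03 1.6421e+00] F [-10.5   7.3  30.7] w 0.0154 gf 40.0 t 17.55 q [-0.45  0.45  1.71  0.    0.98 -0.52]
[1.26370766 2.31175538 0.00383116]
```

>>> carry_out:
  commands:
    - [1,[0,0,-0.7],[0,0,0]]
    - [0.5,[0,0,0],[0,0,0]]
    - [0.5,[0,0,0],[0,0,0]]
    - [0.5,[0,0,0],[0,0,0]]
    - [0.5,[0,0,0],[0,0,0]]
    - [0.5,[0,0,-5],[0,0,0]]
    - [0.5,[0,0,-20],[0,0,0]]
    - [0.5,[0,0,-25],[0,0,0]]
    - [1,[0,0,-10],[0,0,0]]
    - [1,[0,0,0],[0,0,0]]

```text
time_s: 18.8
ee_pos: [0.4977, -0.1974, 0.1089]
eef_rot: [3.141, 0.0, 1.642]
force: [-0.1, 0.3, 0.1]
grip_width: 0.0305
grip_force: 0.0
```

Run:
```python
from h import *
st()
for k in("scene","wrist"):
    ctrl.camera(k); pl(["plate_grip","plate_corner0","latch_pin","latch_pivot"],k)
```

```text
pos [ 0.4977 -0.1974  0.1089] rot [3.1408e+00 5.0000e-04 1.6418e+00] F [-0.1  0.3  0.1] w 0.0305 gf 0.0 t 18.8 q [-0.45  0.37  1.67 -0.    1.1  -0.52]
plate_grip [([0.349, 0.0371, 0.0346], 0.78), ([0.3469, 0.2781, 0.0334], 0.72), ([0.5023, -0.1962, 0.0666], 0.6), ([0.2829, -0.2514, 0.0372], 0.58)]
plate_corner0 [([0.3416, 0.2152, 0.0115], 0.97), ([0.534, -0.1446, 0.0429], 0.95), ([0.3249, 0.095, 0.0167], 0.92), ([0.3406, -0.2742, 0.0112], 0.89), ([0.5354, -0.2472, 0.0442], 0.87), ([0.304, -0.0084, 0.0159], 0.82), ([0.3884, 0.0842, 0.0145], 0.76), ([0.4011, 0.2456, 0.0136], 0.74), ([0.3237, -0.2082, 0.0118], 0.71), ([0.3708, -0.0188, 0.0092], 0.68), ([0.2862, 0.2986, 0.0127], 0.61), ([0.2209, -0.2336, 0.0158], 0.6), ([0.4686, -0.2509, 0.0445], 0.58), ([0.2416, -0.2971, 0.0143], 0.58), ([0.3539, 0.3367, 0.0131], 0.56)]
latch_pin [([0.5248, -0.0969, 0.0753], 0.89)]
latch_pivot [([0.4923, -0.1068, 0.0485], 0.62)]
plate_grip [([0.5018, -0.1981, 0.067], 0.69), ([0.2826, -0.2517, 0.0339], 0.58)]
plate_corner0 [([0.5305, -0.1437, 0.0456], 0.88), ([0.4688, -0.2494, 0.0421], 0.86), ([0.2409, -0.2953, 0.0134], 0.76), ([0.5373, -0.2471, 0.0464], 0.71), ([0.4607, -0.1469, 0.0449], 0.69), ([0.3372, -0.2703, 0.0113], 0.67), ([0.2267, -0.2314, 0.0132], 0.66), ([0.3765, -0.013, 0.0169], 0.61), ([0.3243, -0.2062, 0.017], 0.61), ([0.308, -0.0112, 0.0152], 0.59)]
latch_pin [([0.5274, -0.0984, 0.0728], 0.82), ([0.5007, -0.1943, 0.0675], 0.31)]
latch_pivot [([0.4913, -0.1117, 0.0476], 0.55)]
```

>>> carry_out:
  commands:
    - [1,[26,17,0],[0,0,0]]
    - [1,[26,17,0],[0,0,0]]
    - [1,[0,0,25],[0,0,0]]
    - [1,[0,0,25],[0,0,0]]
    - [1,[0,0,11],[0,0,0]]
    - [1,[0,0,1],[0,0,0]]
    - [1,[0,0,1],[0,0,0]]
    - [1,[0,0,0],[0,0,0]]

```text
time_s: 20.3
ee_pos: [0.5281, -0.1432, 0.0464]
eef_rot: [3.141, 0.0, 1.642]
force: [-0.7, 0.2, -0.2]
grip_width: 0.0006
grip_force: 0.0
```

>>> carry_out:
  commands:
    - [1,[0,0,0.5],[0,0,0]]
    - [1,[0,0,0.5],[0,0,0]]
    - [1,[0,0,0],[0,0,0]]

```text
time_s: 20.68
ee_pos: [0.5279, -0.1431, 0.0452]
eef_rot: [3.141, 0.0, 1.642]
force: [-1.9, 0.5, 5.3]
grip_width: 0.0004
grip_force: 3.0
```

>>> carry_out:
  commands:
    - [1,[0,0,0.5],[0,0,0]]
    - [1,[0,0,0],[0,0,0]]

```text
time_s: 20.92
ee_pos: [0.528, -0.1431, 0.0452]
eef_rot: [3.141, 0.0, 1.642]
force: [-4.4, 1.4, 11.3]
grip_width: 0.0001
grip_force: 5.7
```

>>> carry_out:
  commands:
    - [1,[0,0,-9],[0,0,0]]
    - [1,[0,-34,0],[0,0,0]]
    - [1,[0,-34,0],[0,0,0]]
    - [1,[0,0,7],[0,0,0]]
    - [1,[0,0,1],[0,0,0]]
    - [1,[0,0,0.5],[0,0,0]]
    - [1,[0,0,0.5],[0,0,0]]
    - [1,[0,0,0],[0,0,0]]

```text
time_s: 21.92
ee_pos: [0.4605, -0.148, 0.0451]
eef_rot: [-3.141, 0.0, 1.642]
force: [-9.5, 1.1, 17.8]
grip_width: 0.0002
grip_force: 9.0
```

Both +y corners are down, with the tip at 45 mm on a hard stop. Next are the two −y corners.

>>> carry_out:
  commands:
    - [1,[0,0,-9],[0,0,0]]
    - [1,[-35,0,0],[0,0,0]]
    - [1,[-35,0,0],[0,0,0]]
    - [1,[-34,0,0],[0,0,0]]
    - [1,[0,0,7],[0,0,0]]
    - [1,[0,0,1],[0,0,0]]
    - [1,[0,0,0.5],[0,0,0]]
    - [1,[0,0,0.5],[0,0,0]]
    - [1,[0,0,0],[0,0,0]]

```text
time_s: 23.05
ee_pos: [0.468, -0.2515, 0.0452]
eef_rot: [3.141, 0.002, 1.643]
force: [-3.3, -4.0, 10.6]
grip_width: 0.0004
grip_force: 5.2
```

>>> carry_out:
  commands:
    - [1,[0,0,-9],[0,0,0]]
    - [1,[0,34,0],[0,0,0]]
    - [1,[0,34,0],[0,0,0]]
    - [1,[0,0,7],[0,0,0]]
    - [1,[0,0,1],[0,0,0]]
    - [1,[0,0,0.5],[0,0,0]]
    - [1,[0,0,0.5],[0,0,0]]
    - [1,[0,0,0],[0,0,0]]

```text
time_s: 24.05
ee_pos: [0.5354, -0.2462, 0.0452]
eef_rot: [3.14, 0.0, 1.642]
force: [1.9, 4.3, 9.1]
grip_width: 0.0005
grip_force: 4.5
```

All four corners read 45.2 mm, so the plate is flush and level. Now the latch: the pin is at (0.526, −0.097), 36 mm from the pivot at (0.492, −0.110), so the angle is about 1.86 rad. I'll grip the pin lightly and swing it round.

>>> carry_out:
  commands:
    - [1,[0,0,-10],[0,0,0]]
    - [0.5,[0,0,-30],[0,0,0]]
    - [0.5,[0,0,-30],[0,0,0]]
    - [0.5,[30,0,0],[0,0,0]]
    - [0.5,[40,0,0],[0,0,0]]
    - [0.5,[40,0.5,0],[0,0,0]]
    - [0.5,[39.5,0.7,0],[0,0,0]]
    - [0.5,[0,0,0],[0,0,0]]
    - [0.5,[0,0,0],[0,0,0]]
  squeeze: 10

```text
time_s: 25.18
ee_pos: [0.5255, -0.098, 0.1143]
eef_rot: [-3.141, 0.0, 1.642]
force: [-0.5, -0.5, -0.5]
grip_width: 0.0473
grip_force: 0.0
```

Run:
```python
from h import *
st()
c=ctrl.camera("scene");pl(["latch_pin"],"scene");b=c["img"][180:380,100:340]
c=ctrl.camera("wrist");pl(["latch_pin"],"wrist");a=c["img"][150:370,120:440]
cv2.imwrite("pics/p4.png",np.vstack([cv2.resize(a,(560,310)),cv2.resize(b,(560,280))]))
to([.526,-.097,.064],1.642)
```

```text
pos [ 0.5255 -0.098   0.1143] rot [-3.1415e+00  2.0000e-04  1.6419e+00] F [-0.5 -0.5 -0.5] w 0.0473 gf 0.0 t 25.18 q [-0.25  0.36  1.67 -0.    1.12 -0.32]
latch_pin [([0.5221, -0.0983, 0.0771], 0.88)]
latch_pin [([0.5241, -0.0956, 0.0743], 0.62)]
shift [ 1.4  0.5 50.1] turn [-0.    -0.    -0.001] t 25.38
```

View pics/p4.png

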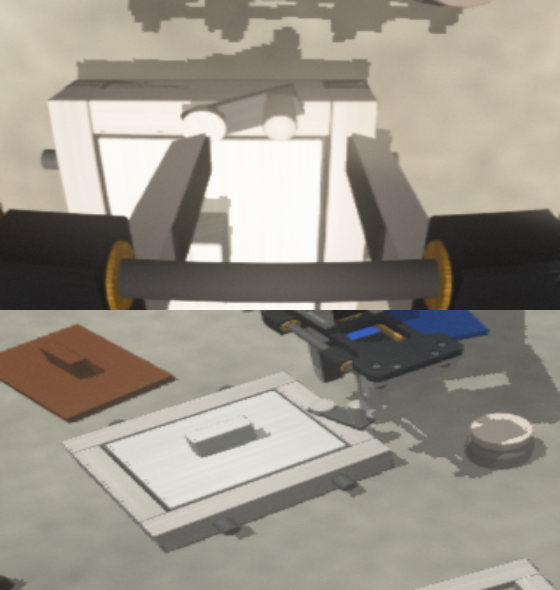

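The plate lies flush in the mould, and the pin at crop (280,125) sits midway between the fingertips (210 and 348). I'll lower and grip.

>>> carry_out:
  commands:
    - [0.5,[1,0,20],[0,0,0]]
    - [0.5,[0,0,20],[0,0,0]]
    - [0.5,[0,0,9],[0,0,0]]
    - [1,[0,0,0],[0,0,0]]
    - [1,[0,0,0],[0,0,0]]
    - [1,[0,0,0],[0,0,0]]
    - [1,[0,0,0],[0,0,0]]
    - [1,[0,0,0],[0,0,0]]
    - [1,[0,0,0],[0,0,0]]
  squeeze: 10

```text
time_s: 26.5
ee_pos: [0.526, -0.0966, 0.0656]
eef_rot: [3.141, 0.0, 1.642]
force: [1.4, 1.1, 4.3]
grip_width: 0.0136
grip_force: 10.0
```

Run:
```python
from h import *
st()
t=np.linspace(1.86,0,11)
p=36*np.c_[-np.cos(t),np.sin(t)]
print(np.diff(p,axis=0).round(1).tolist())
```

```text
pos [ 0.526  -0.0966  0.0656] rot [3.1407e+00 2.0000e-04 1.6418e+00] F [1.4 1.1 4.3] w 0.0136 gf 10.0 t 26.5 q [-0.25  0.43  1.7   0.    1.01 -0.32]
[[-6.6, 1.3], [-6.7, 0.1], [-6.6, -1.2], [-6.3, -2.4], [-5.7, -3.5], [-5.0, -4.5], [-4.1, -5.3], [-3.0, -6.0], [-1.8, -6.4], [-0.6, -6.7]]
```

>>> carry_out:
  commands:
    - [1,[-6.6,1.3,-1],[0,0,0]]
    - [1,[-6.7,0.1,0],[0,0,0]]
    - [1,[-6.6,-1.2,0],[0,0,0]]
    - [1,[-6.3,-2.4,0],[0,0,0]]
    - [1,[-5.7,-3.5,0],[0,0,0]]
    - [1,[0,0,0],[0,0,0]]

```text
time_s: 27.25
ee_pos: [0.5244, -0.1303, 0.0661]
eef_rot: [3.136, 0.003, 1.641]
force: [21.0, -8.0, -13.9]
grip_width: 0.017
grip_force: 10.0
```

>>> carry_out:
  commands:
    - [1,[-5,-4.5,0],[0,0,0]]
    - [1,[-4.1,-5.3,0],[0,0,0]]
    - [1,[-3,-6,0],[0,0,0]]
    - [1,[-1.8,-6.4,0],[0,0,0]]
    - [1,[0,0,0],[0,0,0]]

```text
time_s: 27.88
ee_pos: [0.5016, -0.1456, 0.0667]
eef_rot: [3.14, 0.002, 1.641]
force: [2.4, -8.3, 1.8]
grip_width: 0.0136
grip_force: 10.0
```

>>> carry_out:
  commands:
    - [1,[-0.5,-4,0],[0,0,0]]
    - [1,[0,-2,0],[0,0,0]]
    - [1,[0,0,0],[0,0,0]]

```text
time_s: 28.25
ee_pos: [0.4957, -0.146, 0.0666]
eef_rot: [3.14, 0.001, 1.641]
force: [3.0, -5.6, 3.6]
grip_width: 0.0137
grip_force: 10.0
```

>>> carry_out:
  commands:
    - [0.5,[0,0,0],[0,0,0]]
    - [0.5,[0,0,0],[0,0,0]]
    - [0.5,[0,0,0],[0,0,0]]
    - [0.5,[0,0,-20],[0,0,0]]
    - [0.5,[0,0,-30],[0,0,0]]
    - [0.5,[0,0,-40],[0,0,0]]
    - [0.5,[-40,0,-20],[0,0,0]]
    - [0.5,[-40,0,0],[0,0,0]]
    - [0.5,[0,0,0],[0,0,0]]

```text
time_s: 29.38
ee_pos: [0.5005, -0.2267, 0.1759]
eef_rot: [-3.141, -0.0, 1.639]
force: [0.5, -0.2, 0.1]
grip_width: 0.047
grip_force: 0.0
```

Run:
```python
from h import *
st()
c=ctrl.camera("scene");pl(["latch_pin","latch_pivot","plate_grip","pot"],"scene");b=c["img"][180:380,100:340]
c=ctrl.camera("wrist");pl(["latch_pin","latch_pivot","plate_grip"],"wrist");a=c["img"][100:320,120:440]
cv2.imwrite("pics/p5.png",np.vstack([cv2.resize(a,(560,310)),cv2.resize(b,(560,280))]))
```

```text
pos [ 0.5005 -0.2267  0.1759] rot [-3.1413 -0.      1.6394] F [ 0.5 -0.2  0.1] w 0.047 gf 0.0 t 29.38 q [-0.49  0.32  1.56 -0.    1.26 -0.56]
latch_pin [([0.4915, -0.1492, 0.0752], 0.71)]
latch_pivot [([0.495, -0.1078, 0.0463], 0.79)]
plate_grip [([0.3504, 0.0379, 0.0344], 0.73), ([0.2854, -0.2563, 0.038], 0.73), ([0.501, -0.1957, 0.0692], 0.59), ([0.342, 0.2791, 0.0341], 0.56)]
pot [([0.5987, -0.0115, -0.0016], 0.94)]
latch_pin [([0.4956, -0.1476, 0.0771], 0.67), ([0.4678, -0.2569, 0.0442], 0.36)]
latch_pivot [([0.4885, -0.111, 0.0518], 0.65)]
plate_grip [([0.5018, -0.1969, 0.0676], 0.92), ([0.2848, -0.2499, 0.0344], 0.76)]
```

View pics/p5.png

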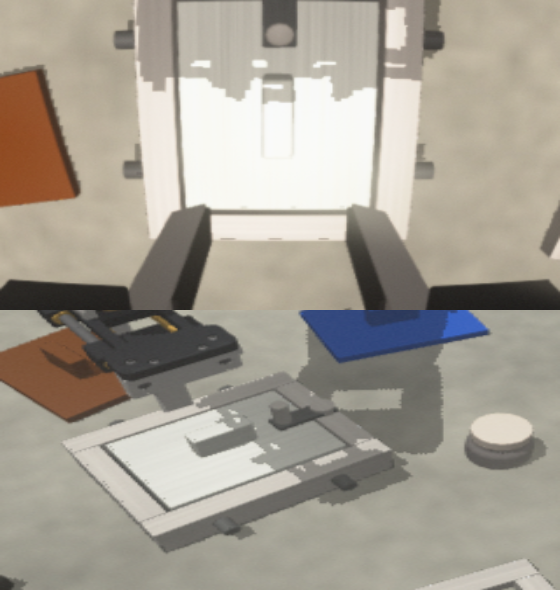

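The plate is flush in the mould with even gaps. The latch points straight in over it (pin at crop (280,35), in line with the grip), the jar has not moved, and the gripper is clear. I'm handing in.

```bash
python3 -c "
from station import ctrl
print(ctrl.hand_in())"
```

```text
the job is handed in; nothing more can be done
None
```

I handed the job in at about 30 s: the plate sits flush and level in the mould, the latch is swung fully in over it, the gripper is clear and the jar has not moved. The hand-in gave no verdict.

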